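# Open the bench dust port: release, twist and lift off its bayonet cap

## Task

Open the dust port on the green junction box: push the red release button all the way down, turn the orange cap anticlockwise (seen from above) until you feel it come against its end stop, somewhat short of a quarter turn, and lift it straight off. Go gently, without pressing hard on the button, forcing the cap past its stop or pulling while it is still caught. Set the cap down gently in the empty part of the plywood tray, grip upwards, and let go, leaving the grey adaptor standing in the tray and everything else where it is.

Things in the scene. Friction and masses are not known exactly. Their poses are not given: they have to be found in the camera images.
- junction: green box, 130 (x) by 186 (y) by 60 high, fixed to the bench. Origin: underside, on the vertical axis of its port; the box spans x -65..65, y -68..118. A grey pipe stub, 50 dia., sticks out 48 at +x. Red button at y = +66. The cap starts locked with its x axis (ear) 73 degrees anticlockwise of the junction's x axis.
- port (a point): top centre of the port, an aluminium collar of 82 dia., 80 above the bench; inner steel lips hold the cap's lugs; a sprung disc pushes the cap up against them (6 N). Turned anticlockwise from locked, the cap meets a hard stop after 56 to 84 degrees: this varies, is not measured and must be felt as a jump in turning moment (friction before it: up to 0.3 N m).
- lockring: steel ring of lips inside the port, under the cap; origin on the port's axis at bench height. Gaps let the cap's lugs out only within the last 5 degrees before the end stop; anywhere else the lips hold it, and pulling with more than 16 N damages them. 12 of lift clears the lugs. The spigot has 1.2 of side play: held hard to one side, the lugs can still catch.
- endstop: small brass stop fixed in the lock ring, hit by one lug, 31 from the port's axis; hidden under the cap. Origin on the port's axis at bench height, so its position tells nothing. More than 16 N on it damages it: stop turning once the moment has risen by 0.1 to 0.2 N m.
- release (a joint): travel of the red release button, m: 0 up (locked), 0.009 fully down (its stop). It moves down against about 3.5 N of friction and stays where it is left. Its steel catch blocks the cap's ear until it is at least 6 mm down. More than 25 N on it damages it.
- release_top (a point): centre of the round red button's top face, 22 dia., 106 above the bench when up (97 when down), 66 from the port's axis, standing clear of the cap; press it vertically.
- cap: orange bayonet cap, about 180 g, 53.5 high, stands by itself. Origin: centre of its underside (68 above the bench while in the port). Black spigot 52.6 dia., z 0..14.5, with three lugs out to radius 33 at z 0..6; orange flange 84 dia., z 14.5..21.5, with one ear 10 wide reaching to radius 51 along +x; on top a bar grip 56 long (x), 16 wide (y), z 21.5..53.5.
- cap_grip (a point): middle of the cap's bar grip, on the cap's axis 40 above its origin: grip here across the bar's 16 mm width (the cap's y). Flange surface 18.5 below it, bar top 13.5 above it.
- tray: plywood tray, 180 (x) by 260 (y) by 34 high, walls 8, floor 8 thick, fixed to the bench. Origin: centre of the underside. Its +y end holds the adaptor; the -y half is empty (centre of the free space about y = -60).
- adaptor: loose grey hose adaptor, a stepped tube 60 dia. (46 at the top), 40 high, standing in the tray's +y end. Origin: centre of its underside.
- mallet: loose wooden mallet lying down, 250 long, 70 dia. Bystander.
- bowl: loose wooden bowl, 140 dia., 60 high. Bystander.
- glue: loose white glue bottle, 52 dia., 130 high. Bystander.
- wax: loose yellow wax tin, 80 dia., 45 high. Bystander.
- brush: loose brush lying on the bench, 200 long. Bystander.
- spoon: loose wooden spoon lying on the bench, 200 long. Bystander.
Not all that is in view belongs to the job. There is more than one size of the cap; the job needs the middle-sized.

How it is judged:
By the outcome, as a careful person would: the job done as asked, in the order asked, and still so for the second after the job is handed in, with the robot touching nothing.
It also fails if it takes over 72 s, if anything falls off the work surface, if the arm or the gripper's body presses on something with over 40 N, if the wrist force passes 120 N, or if a joint passes its speed limit or range.

## Robot

A 6-joint arm with a two-finger parallel gripper is mounted at the origin on the work surface. World frame = base frame: x ahead of the robot, y to its left, z up, the work surface at z = 0. Lengths are in mm, angles in rad, forces in N, time in s.
With the tool pointing down it reaches from about 275 to 750 mm from the base axis. Payload 10.2 kg.
Tool frame: the origin (TCP) lies on the front face of the gripper's body, between the roots of the fingers; the fingertips stand 73 mm ahead of it and the grasp point (between the pads) lies 54 mm ahead of it; z points along the fingers, y is the line along which they close (so a half turn about z gives the same grasp; the last joint's range is limited). The gripper opens to 85 mm and grips with 20 to 120 N. Pads are 22 mm wide; open, the fingers measure 114 mm over their backs; the gripper's body (76 mm by 85 mm) begins 54 mm behind the grasp point. The pads swing forward as they close: fully open they stand 13 mm farther back than shut.
Start: joints at [0.9, 0.313, 1.498, -0, 1.331, -0.223], TCP at [227.33, 473.237, 303.894] pointing down, gripper open.
Joint ranges: [-2.94, 2.94], [-0.97, 2.17], [0.19, 2.56], [-1.23, 4.37], [0.02, 3.11], [-2.88, 2.88]. Speed limits (rad/s): [2.39, 2.39, 3.01, 3.14, 3.14, 3.14].

## Interface

Orientations are given as a unit quaternion [w, x, y, z].
In Python, from rig import * gives the robot as it stands.
- The arm moves only by the tool step_arm, never from a script. Its argument "plan" is a list of rows, each an object with "offset": the shift along the tool's x, y, z in cm, a list of three; "rot": the turn, a rotation vector about the tool's x, y, z in degrees, a list of three; "gripper": the finger opening in cm, from 0 to 8.54. In form: [{"offset": [x, y, z], "rot": [wx, wy, wz], "gripper": gripper}, ...]. A call has 1 to 12 rows; each row is the pose to reach, as a shift and turn from the pose commanded when the call began, along the tool's axes at that moment; what a row does not reach only later rows make up. A row lasts 1/10 s, in which the tool goes at most 50 mm and 8.59 degrees, less where a joint would pass 70% of its speed; a pose out of reach is approached as far as the arm can. A call with a gripper value outside its range is refused whole. The fingers move at their own pace and stop on an object; "squeeze" is the grip in N (left out, the last holds). Time passes only in rows, so rows that repeat a pose let the fingers close. It gives the time, the measured TCP pose, the force, the opening and the grip force at its end, in the units of the state.
- sense(): the state, without advancing time (a new reading comes with each control period).
- capture(name): name is "side" or "top"; returns a dict with "color" (400x640x3 uint8, red, green, blue), "depth" (400x640 float32, mm along the optical axis (not along the pixel's ray), 0 where there is no reading), "vertical_fov" (degrees; the focal length in pixels is half the picture's height over the tangent of half this angle, whatever the lens; pixels are square), "cx", "cy" (the principal point, pixels), "rvec" (rotation vector, rad) and "tvec" (3), from world to camera coordinates, as OpenCV has them. Camera axes: x right, y down, z forward; pixel columns grow to the right and rows downward; lengths in mm; the calibration is good to about 2 mm. A picture is of the moment at which its call begins.
- finish_job(): hands the job in; it is judged then, once.
The state is a dict: "time_s": time; "joints": joint angles; "dq": joint speeds; "tau": joint torques, N m; "eef_pos": TCP position; "ee_rot": TCP orientation; "force": force on the tool from outside, world axes, zero at the start; "wrist_torque": the same for the moment, N m; "grip_width": opening from 0.0 (shut) to 1.0 (fully open); "grip_force": force on a finger pad.
Only numpy, scipy, OpenCV 4.12 (cv2) and the standard library are available. Lean on these libraries where they do the work, as an engineer would, in place of code of your own. Each camera call takes 0.05 s, during which the arm holds its last target. There are 200 camera calls.

## Working session

There is one attempt and no reset: what is moved stays moved. The work goes in short steps, Python scripts to look and compute and a tool call to move; the robot and the scene stay as the last step left them, time stands still between calls to the robot, and variables do not carry over. Pictures are saved under pics/ and viewed, at most 10 in all, crops included, and the job is handed in when it is done.

Besides the shell and the picture viewer there is one more tool, called after "Emit:" as name(argument=value, ...) on one line, values as JSON. step_arm: Moves the arm, as the interface text tells. Its arguments: {"type":"object","properties":{"plan":{"type":"array"},"squeeze":{"type":"number"}},"required":["plan"]}

```bash
mkdir -p pics; ls; python3 - <<'E'
from rig import *
import cv2,numpy as np
s=sense();print({k:np.round(v,3).tolist() for k,v in s.items()})
for n in("top","side"):
    c=capture(n);np.savez(n+"0.npz",**c);cv2.imwrite(f"pics/{n}0.png",c["color"][:,:,::-1]);print(n,c["vertical_fov"],c["cx"],c["cy"],c["rvec"],c["tvec"])
E
```

```text
pics
{'time_s': 0.0, 'joints': [0.9, 0.313, 1.498, -0.0, 1.331, -0.223], 'dq': [0.0, -0.0, -0.001, 0.001, -0.0, -0.0], 'tau': [0.0, -41.226, -25.974, -0.0, 0.004, 0.0], 'eef_pos': [227.211, 473.108, 303.349], 'ee_rot': [-0.0, 0.222, 0.975, -0.001], 'force': [-0.932, -0.432, -0.267], 'wrist_torque': [-0.042, 0.016, -0.006], 'grip_force': 0.0, 'grip_width': 0.999}
top 53.73515945323618 317.1616626225051 203.50995603034764 [ 2.13998928 -2.16813036  0.10142383] [  16.25502352  577.29668215 1204.88425593]
side 42.74765847761631 330.43541347349196 196.5433540460675 [ 0.88494014 -2.57987876  1.02908666] [ 427.23481318  312.13891337 1548.09943701]
```

View pics/top0.png

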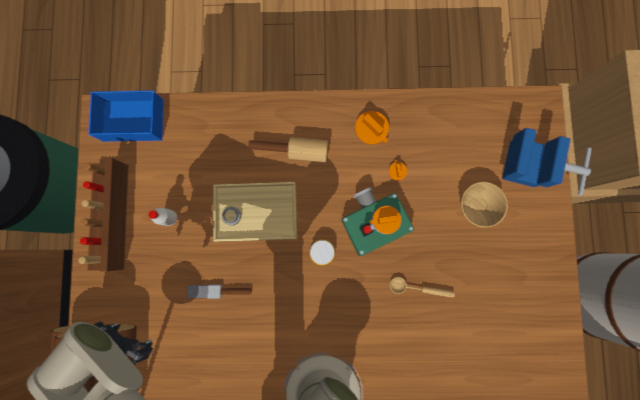

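View pics/side0.png

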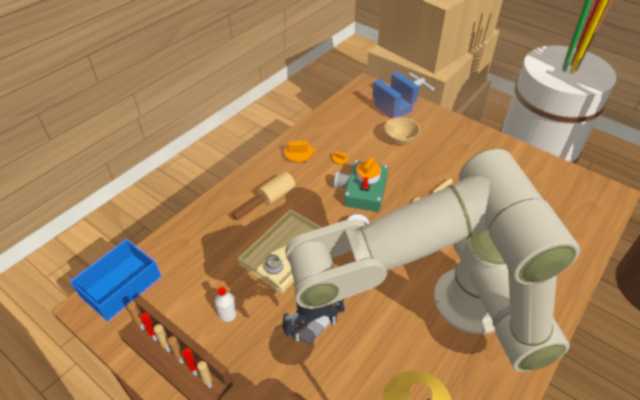

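Orange candidates in the top view are the large cap at (372,127), the small cap at (398,170) and the cap in the green box at (387,219). I choose the one in the box port at (387,219), then measure it and check it in a crop.

```bash
cat > h.py <<'E'
import numpy as np,cv2
def cal(c):
    f=200/np.tan(np.radians(float(c["vertical_fov"]))/2);R=cv2.Rodrigues(np.array(c["rvec"],float))[0]
    return f,R,np.array(c["tvec"],float).ravel(),float(c["cx"]),float(c["cy"])
def ray(c,uv,z):
    f,R,t,cx,cy=cal(c);uv=np.atleast_2d(uv).astype(float)
    d=np.c_[(uv[:,0]-cx)/f,(uv[:,1]-cy)/f,np.ones(len(uv))]@R;o=-R.T@t
    return o+d*((z-o[2])/d[:,2])[:,None]
def cloud(c):
    f,R,t,cx,cy=cal(c);v,u=np.mgrid[:400,:640];d=c["depth"]
    return (np.dstack([(u-cx)/f*d,(v-cy)/f*d,d])-t)@R
def proj(c,P):
    f,R,t,cx,cy=cal(c);q=np.atleast_2d(P)@R.T+t
    return np.c_[f*q[:,0]/q[:,2]+cx,f*q[:,1]/q[:,2]+cy]
E
python3 - <<'E'
from h import *
for n in("top","side"):
    c=dict(np.load(n+"0.npz"));P=cloud(c);hsv=cv2.cvtColor(c["color"],cv2.COLOR_RGB2HSV);H,S,V=[hsv[...,i].astype(int) for i in range(3)]
    m=np.zeros((400,640),bool)
    x0,y0,w,h=(335,180,85,80) if n=="top" else (325,145,80,80)
    m[y0:y0+h,x0:x0+w]=1
    o=m&(H>8)&(H<24)&(S>200)&(V>90)&(P[...,2]>70);g=m&(H>55)&(H<95)&(S>90);r=m&((H<5)|(H>174))&(S>150)
    for nm,k,z in(("capflange/orange",o,89.5),("green",g,60),("red",r,106)):
        ys,xs=np.where(k);uv=np.c_[xs,ys]
        if nm=="red":
            _,l,st,ce=cv2.connectedComponentsWithStats(k.astype(np.uint8));print(st.tolist(),ce.round(1).tolist())
        W=ray(c,uv,z)[:,:2].astype(np.float32);rc=cv2.minAreaRect(W)
        print(n,nm,k.sum(),"px",uv.mean(0).round(1),"z pct",np.percentile(P[k][:,2],[5,50,95]).round(1),"mean",W.mean(0).round(1),"rect",rc)
    k=o&(P[...,2]>108);ys,xs=np.where(k)
    W=ray(c,np.c_[xs,ys],121.5)[:,:2].astype(np.float32);print("bar",k.sum(),W.mean(0),cv2.minAreaRect(W))
    cv2.imwrite(f"pics/{n}crop.png",cv2.resize(c["color"][y0:y0+h,x0:x0+w,::-1],None,fx=7,fy=7,interpolation=cv2.INTER_CUBIC))
    if n=="top":
        print("bench z",np.median(P[300:320,480:560,2]))
        k=np.zeros((400,640),bool);k[170:255,200:310]=1;k&=(P[...,2]>26)&(P[...,2]<40)
        ys,xs=np.where(k);W=ray(c,np.c_[xs,ys],34)[:,:2].astype(np.float32);print("tray",cv2.minAreaRect(W))
        for nm,bx in(("adaptor",(216,200,30,30)),("wax",(305,235,35,35)),("glue",(145,200,40,30))):
            x,y,w,h=bx;q=P[y:y+h,x:x+w].reshape(-1,3);q=q[q[:,2]>(36 if nm!="glue" else 60)];print(nm,len(q),q.mean(0).round(0),q[:,2].max())
E
cd pics; python3 -c "
import cv2,numpy as np
a=cv2.imread('topcrop.png');b=cv2.imread('sidecrop.png');a=a[:560,:595];cv2.imwrite('crop.png',cv2.resize(np.hstack([a,b[:560]]),None,fx=.66,fy=.66))"
```

```text
top capflange/orange 609 px [386.4 219.4] z pct [ 86.8  90.8 123.6] mean [ 520.8 -197.2] rect ((521.2364501953125, -198.16427612304688), (79.75025939941406, 79.32354736328125), 47.1552619934082)
top green 1512 px [373.5 226. ] z pct [56.4 60.6 64.5] mean [ 503.4 -162.1] rect ((509.5209655761719, -172.81121826171875), (124.3131332397461, 182.83763122558594), 25.610441207885742)
[[0, 0, 640, 400, 255945], [363, 225, 8, 9, 55]] [[319.5, 199.5], [366.5, 229.0]]
top red 55 px [366.5 229. ] z pct [ 69.7 105.7 109.2] mean [ 492.2 -135.9] rect ((492.2143249511719, -135.8275604248047), (20.39775276184082, 23.410917282104492), 88.56671142578125)
bar 116 [ 520.2944  -197.61409] ((516.0327758789062, -189.41122436523438), (44.798458099365234, 71.02593994140625), 38.49018478393555)
bench z 0.7732614368119843
tray ((556.41064453125, 206.2786865234375), (179.80734252929688, 259.94793701171875), 1.0154757499694824)
adaptor 86 [543. 278.  60.] 1262.4023156111982
wax 481 [427.  -5.  55.] 1262.4023156111982
glue 297 [539. 470. 113.] 1262.4023156111982
side capflange/orange 322 px [368.2 168.5] z pct [ 86.1  93.4 123.9] mean [ 524.6 -198.5] rect ((568.63134765625, -209.85501098632812), (97.39530944824219, 171.20077514648438), 78.33841705322266)
side green 881 px [364.9 193.5] z pct [21.5 58.8 65.6] mean [ 478.7 -115.4] rect ((499.8856201171875, -148.47406005859375), (123.74833679199219, 212.04837036132812), 24.73002815246582)
[[0, 0, 640, 400, 255945], [362, 179, 7, 10, 55]] [[319.5, 199.5], [364.9, 183.5]]
side red 55 px [364.9 183.5] z pct [ 73.6  87.3 107.3] mean [ 482.3 -115.8] rect ((482.2344970703125, -116.02376556396484), (20.31641387939453, 43.54594421386719), 35.148597717285156)
bar 80 [ 519.95667 -189.00262] ((562.7908325195312, -159.07603454589844), (141.95957946777344, 69.0650405883789), 31.85506248474121)
```

View pics/crop.png

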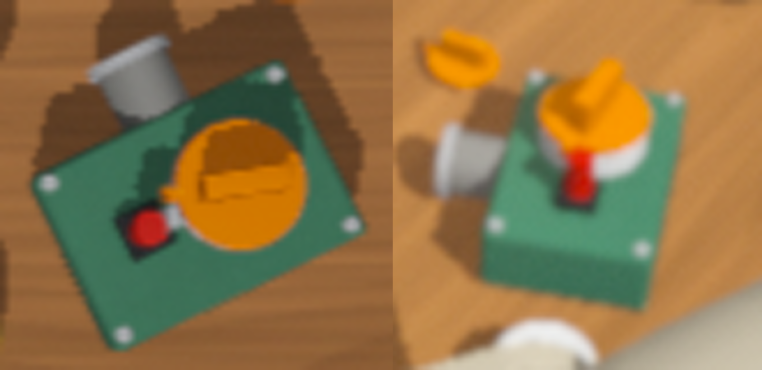

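The crop confirms it. The orange cap with the bar grip sits in the port, its ear points at the red button (top view about (366,229)), and the pipe stub is at +x. The junction's yaw is about 25.5°. Next I compute the move to above the button.

```bash
cat >> h.py <<'E'
def st():
    from rig import sense
    s=sense();w,x,y,z=s["ee_rot"];from scipy.spatial.transform import Rotation as Ro
    return s,Ro.from_quat([x,y,z,w]).as_matrix()
def go(x,y,z,yaw):
    """tool y at yaw deg, tool down: offset cm, rot deg from the present pose"""
    from scipy.spatial.transform import Rotation as Ro
    s,R=st();a=np.radians(yaw);Y=np.array([np.cos(a),np.sin(a),0]);Z=np.array([0,0,-1.]);T=np.c_[np.cross(Y,Z),Y,Z]
    print("offset",(R.T@(np.array([x,y,z])-s["eef_pos"])/10).round(2),"rot",np.degrees(Ro.from_matrix(R.T@T).as_rotvec()).round(2),"t",round(s["time_s"],2))
def show():
    s,R=st();print("t",s["time_s"],"pos",np.round(s["eef_pos"],2),"yaw",np.degrees(np.arctan2(R[1,1],R[0,1])).round(2),"F",np.round(s["force"],2),"M",np.round(s["wrist_torque"],3),"w",s["grip_width"],"gf",s["grip_force"],"j6",s["joints"][5])
E
python3 -c "
from h import *
go(492.4,-137,300,8.5);go(492.4,-137,205,8.5)"
```

```text
offset [-50.32 -43.51   0.37] rot [-6.000e-02  2.000e-02  5.584e+01] t 0.1
offset [-50.32 -43.5    9.87] rot [-6.000e-02  2.000e-02  5.584e+01] t 0.1
```

Emit:
step_arm(plan=[{"offset": [-50.3,-43.5,0.3],"rot": [0,0,55.8],"gripper": 0},{"offset": [-50.3,-43.5,0.3],"rot": [0,0,55.8],"gripper": 0},{"offset": [-50.3,-43.5,0.3],"rot": [0,0,55.8],"gripper": 0},{"offset": [-50.3,-43.5,0.3],"rot": [0,0,55.8],"gripper": 0},{"offset": [-50.3,-43.5,0.3],"rot": [0,0,55.8],"gripper": 0},{"offset": [-50.3,-43.5,0.3],"rot": [0,0,55.8],"gripper": 0},{"offset": [-50.3,-43.5,0.3],"rot": [0,0,55.8],"gripper": 0},{"offset": [-50.3,-43.5,0.3],"rot": [0,0,55.8],"gripper": 0},{"offset": [-50.3,-43.5,0.3],"rot": [0,0,55.8],"gripper": 0},{"offset": [-50.3,-43.5,0.3],"rot": [0,0,55.8],"gripper": 0},{"offset": [-50.3,-43.5,0.3],"rot": [0,0,55.8],"gripper": 0},{"offset": [-50.3,-43.5,0.3],"rot": [0,0,55.8],"gripper": 0}])

```text
time_s: 1.3
eef_pos: [466.8, -79.2, 301.1]
ee_rot: [-0.0, 0.653, 0.758, 0.0]
force: [0.9, -0.3, -0.4]
grip_width: 0.0
grip_force: 0.0
```

```bash
python3 -c "
from h import *
show();go(492.4,-137,300,8.5);go(492.4,-137,205,8.5)"
```

```text
t 1.3 pos [466.78 -79.19 301.05] yaw 8.51 F [ 0.91 -0.31 -0.43] M [0.002 0.013 0.041] w 0.0004493543747310781 gf 0.0 j6 -0.564931985574757
offset [-6.1   1.68  0.1 ] rot [-0.01 -0.01  0.01] t 1.3
offset [-6.1   1.68  9.6 ] rot [-0.01 -0.01  0.01] t 1.3
```

Emit:
step_arm(plan=[{"offset": [-6.1,1.7,0],"rot": [0,0,0],"gripper": 0},{"offset": [-6.1,1.7,0],"rot": [0,0,0],"gripper": 0},{"offset": [-6.1,1.7,5],"rot": [0,0,0],"gripper": 0},{"offset": [-6.1,1.7,9.0],"rot": [0,0,0],"gripper": 0},{"offset": [-6.1,1.7,9.0],"rot": [0,0,0],"gripper": 0},{"offset": [-6.1,1.7,9.0],"rot": [0,0,0],"gripper": 0}])

```text
time_s: 1.9
eef_pos: [492.6, -134.6, 212.2]
ee_rot: [0.0, 0.652, 0.758, 0.0]
force: [0.4, -0.4, 0.2]
grip_width: 0.002
grip_force: 0.0
```

```bash
python3 - <<'E'
from h import *
from rig import *
show();go(492.4,-137,205,8.5)
o=[]
for n,(x,y,w,h) in(("top",(320,180,100,80)),("side",(320,110,100,100))):
    c=capture(n);np.savez(n+"1.npz",**c);o.append(cv2.resize(c["color"][y:y+h,x:x+w,::-1],(390,390*h//w),interpolation=cv2.INTER_CUBIC)[:312])
cv2.imwrite("pics/c2.png",np.hstack(o))
c=dict(np.load("top1.npz"));print(proj(c,[[492.4,-137,106]]))
E
```

```text
t 1.9 pos [ 492.6  -134.59  212.21] yaw 8.57 F [ 0.35 -0.39  0.22] M [-0.006  0.001  0.012] w 0.0018379518435036918 gf 0.0 j6 -0.6461006496651492
offset [-0.24 -0.06  0.72] rot [ 0.01 -0.    0.07] t 1.9
[[366.90104514 228.92074603]]
```

View pics/c2.png

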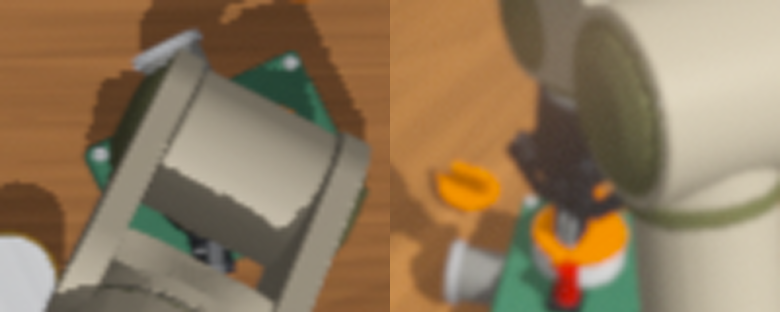

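The gripper hides the port in the top view. In the side crop the closed fingertips at (570,240) stand just above the red button at (570,270). I lower gently.

Emit:
step_arm(plan=[{"offset": [-0.2,0,0.5],"rot": [0,0,0],"gripper": 0},{"offset": [-0.2,0,1],"rot": [0,0,0],"gripper": 0},{"offset": [-0.2,0,1.5],"rot": [0,0,0],"gripper": 0},{"offset": [-0.2,0,2.0],"rot": [0,0,0],"gripper": 0},{"offset": [-0.2,0,2.4],"rot": [0,0,0],"gripper": 0},{"offset": [-0.2,0,2.8],"rot": [0,0,0],"gripper": 0},{"offset": [-0.2,0,2.8],"rot": [0,0,0],"gripper": 0},{"offset": [-0.2,0,2.8],"rot": [0,0,0],"gripper": 0}])

```text
time_s: 2.8
eef_pos: [492.7, -136.8, 183.2]
ee_rot: [-0.0, 0.652, 0.758, -0.0]
force: [0.8, 0.4, -0.6]
grip_width: 0.001
grip_force: 0.0
```

Emit:
step_arm(plan=[{"offset": [0,0,0.2],"rot": [0,0,0],"gripper": 0},{"offset": [0,0,0.4],"rot": [0,0,0],"gripper": 0},{"offset": [0,0,0.6],"rot": [0,0,0],"gripper": 0},{"offset": [0,0,0.7],"rot": [0,0,0],"gripper": 0},{"offset": [0,0,0.7],"rot": [0,0,0],"gripper": 0}])

```text
time_s: 3.3
eef_pos: [492.7, -136.8, 176.2]
ee_rot: [0.0, 0.652, 0.758, -0.0]
force: [-0.3, 1.5, 0.5]
grip_width: 0.0
grip_force: 0.5
```

Emit:
step_arm(plan=[{"offset": [0,0,0.1],"rot": [0,0,0],"gripper": 0},{"offset": [0,0,0.2],"rot": [0,0,0],"gripper": 0},{"offset": [0,0,0.2],"rot": [0,0,0],"gripper": 0}])

```text
time_s: 3.6
eef_pos: [492.7, -136.8, 174.1]
ee_rot: [0.0, 0.652, 0.758, 0.0]
force: [0.5, 0.8, 1.5]
grip_width: -0.002
grip_force: 0.8
```

Emit:
step_arm(plan=[{"offset": [0,0,0.1],"rot": [0,0,0],"gripper": 0},{"offset": [0,0,0.15],"rot": [0,0,0],"gripper": 0},{"offset": [0,0,0.15],"rot": [0,0,0],"gripper": 0}])

```text
time_s: 3.9
eef_pos: [492.7, -136.8, 172.6]
ee_rot: [0.0, 0.652, 0.758, 0.0]
force: [0.0, 0.9, 2.1]
grip_width: -0.001
grip_force: 1.0
```

```bash
python3 -c "
from h import *
show()"
```

```text
t 3.9 pos [ 492.67 -136.84  172.62] yaw 8.54 F [0.03 0.88 2.13] M [0.123 0.013 0.015] w -0.000987154480647845 gf 0.9884354844689369 j6 -0.6494973219431999
```

Emit:
step_arm(plan=[{"offset": [0,0,0.1],"rot": [0,0,0],"gripper": 0},{"offset": [0,0,0.1],"rot": [0,0,0],"gripper": 0}])

```text
time_s: 4.1
eef_pos: [492.7, -136.8, 171.6]
ee_rot: [-0.0, 0.652, 0.758, 0.0]
force: [0.7, 0.6, 1.8]
grip_width: 0.001
grip_force: 0.8
```

Emit:
step_arm(plan=[{"offset": [0,0,0.1],"rot": [0,0,0],"gripper": 0},{"offset": [0,0,0.1],"rot": [0,0,0],"gripper": 0}])

```text
time_s: 4.3
eef_pos: [492.7, -136.8, 170.6]
ee_rot: [0.0, 0.652, 0.758, 0.0]
force: [0.4, 1.0, 1.7]
grip_width: 0.004
grip_force: 0.8
```

Emit:
step_arm(plan=[{"offset": [0,0,0.05],"rot": [0,0,0],"gripper": 0},{"offset": [0,0,0.05],"rot": [0,0,0],"gripper": 0}])

```text
time_s: 4.5
eef_pos: [492.7, -136.8, 170.2]
ee_rot: [0.0, 0.652, 0.758, -0.0]
force: [0.3, -0.1, 2.2]
grip_width: 0.001
grip_force: 1.1
```

Emit:
step_arm(plan=[{"offset": [0,0,0.05],"rot": [0,0,0],"gripper": 0},{"offset": [0,0,0.05],"rot": [0,0,0],"gripper": 0}])

```text
time_s: 4.7
eef_pos: [492.7, -136.8, 169.7]
ee_rot: [0.0, 0.652, 0.758, 0.0]
force: [1.0, 0.1, 2.3]
grip_width: -0.0
grip_force: 1.2
```

Emit:
step_arm(plan=[{"offset": [0,0,0.05],"rot": [0,0,0],"gripper": 0},{"offset": [0,0,0.05],"rot": [0,0,0],"gripper": 0}])

```text
time_s: 4.9
eef_pos: [492.7, -136.8, 169.6]
ee_rot: [0.0, 0.652, 0.758, 0.0]
force: [-1.0, 1.9, 7.2]
grip_width: 0.001
grip_force: 3.5
```

Button is at its stop (7 N at 169.6). Next I go up, open and move above the cap.

```bash
python3 -c "
from h import *
show();go(521,-197,230,8.5);go(521,-197,167,8.5)"
```

```text
t 4.9 pos [ 492.69 -136.79  169.56] yaw 8.55 F [-1.01  1.89  7.17] M [ 0.223  0.207 -0.061] w 0.0013849813920477577 gf 3.5105615481734276 j6 -0.6494480796014965
offset [-6.38  1.91 -6.04] rot [0.01 0.01 0.05] t 4.9
offset [-6.37  1.9   0.26] rot [0.01 0.01 0.05] t 4.9
```

Emit:
step_arm(plan=[{"offset": [0,0,-2],"rot": [0,0,0],"gripper": 0},{"offset": [0,0,-6],"rot": [0,0,0],"gripper": 0},{"offset": [0,0,-6],"rot": [0,0,0],"gripper": 5},{"offset": [-3,1,-6],"rot": [0,0,0],"gripper": 5},{"offset": [-6.4,1.9,-6],"rot": [0,0,0],"gripper": 5},{"offset": [-6.4,1.9,-6],"rot": [0,0,0],"gripper": 5},{"offset": [-6.4,1.9,-6],"rot": [0,0,0],"gripper": 5},{"offset": [-6.4,1.9,-6],"rot": [0,0,0],"gripper": 5}])

```text
time_s: 5.7
eef_pos: [520.6, -196.5, 228.7]
ee_rot: [-0.001, 0.652, 0.758, -0.0]
force: [-0.6, 0.5, -0.4]
grip_width: 0.585
grip_force: 0.0
```

```bash
python3 - <<'E'
from h import *
from rig import *
show();go(521,-197,230,8.5);go(521,-197,167,8.5)
c=capture("side");np.savez("side2.npz",**c)
cv2.imwrite("pics/c3.png",cv2.resize(c["color"][110:230,310:420,::-1],None,fx=5,fy=5,interpolation=cv2.INTER_CUBIC))
print((proj(c,[[521,-197,121.5],[492.5,-137.5,97],[521,-197,157]])-[310,110])*5)
E
```

```text
t 5.7 pos [ 520.58 -196.54  228.69] yaw 8.57 F [-0.61  0.46 -0.36] M [-0.056 -0.014  0.054] w 0.5847012173068021 gf 0.0 j6 -0.7211634651725937
offset [-0.05  0.03 -0.13] rot [-0.05 -0.05  0.07] t 5.7
offset [-0.06  0.04  6.17] rot [-0.05 -0.05  0.07] t 5.7
[[297.26535972 262.26257572]
 [279.81659203 352.39643963]
 [300.80391044 224.3585624 ]]
```

View pics/c3.png

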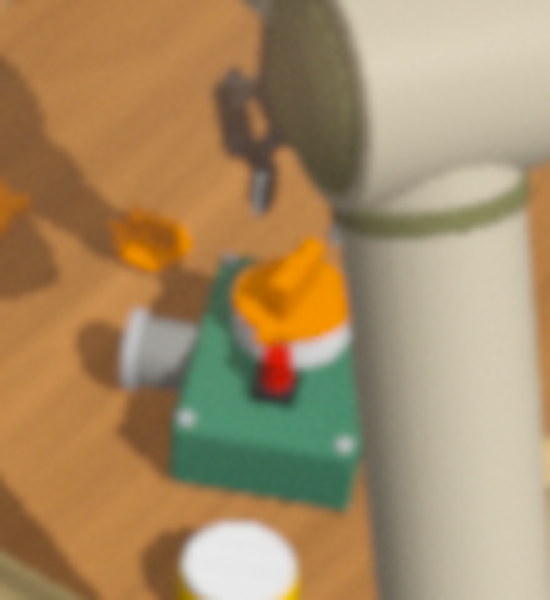

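The side crop shows the bar grip centred about (290,268), as predicted, with the open finger at (260,190) above it and the button down at (278,370). I descend and grip.

Emit:
step_arm(plan=[{"offset": [0,0,2],"rot": [0,0,0],"gripper": 5},{"offset": [0,0,4],"rot": [0,0,0],"gripper": 5},{"offset": [0,0,5.2],"rot": [0,0,0],"gripper": 5},{"offset": [0,0,6],"rot": [0,0,0],"gripper": 5},{"offset": [0,0,6.1],"rot": [0,0,0],"gripper": 5},{"offset": [0,0,6.1],"rot": [0,0,0],"gripper": 5}])

```text
time_s: 6.35
eef_pos: [521.1, -197.3, 168.7]
ee_rot: [0.0, 0.652, 0.758, 0.0]
force: [0.5, 0.4, 0.2]
grip_width: 0.583
grip_force: 0.0
```

Emit:
step_arm(plan=[{"offset": [0,0,0],"rot": [0,0,0],"gripper": 1},{"offset": [0,0,0],"rot": [0,0,0],"gripper": 1},{"offset": [0,0,0],"rot": [0,0,0],"gripper": 1},{"offset": [0,0,0],"rot": [0,0,0],"gripper": 1},{"offset": [0,0,0],"rot": [0,0,0],"gripper": 1},{"offset": [0,0,0],"rot": [0,0,0],"gripper": 1}], squeeze=30)

```text
time_s: 6.95
eef_pos: [521.1, -197.4, 168.6]
ee_rot: [0.0, 0.652, 0.758, 0.0]
force: [0.3, -0.1, 4.2]
grip_width: 0.178
grip_force: 33.0
```

```bash
python3 -c "
from h import *
show()"
```

```text
t 6.95 pos [ 521.13 -197.39  168.56] yaw 8.54 F [ 0.33 -0.13  4.18] M [ 0.028 -0.073  0.07 ] w 0.17826348027329403 gf 33.0267870426178 j6 -0.7214426898427818
```

Emit:
step_arm(plan=[{"offset": [0,0,0],"rot": [0,0,-2],"gripper": 1},{"offset": [0,0,0],"rot": [0,0,-4],"gripper": 1},{"offset": [0,0,0],"rot": [0,0,-6],"gripper": 1},{"offset": [0,0,0],"rot": [0,0,-8],"gripper": 1}])

```text
time_s: 7.35
eef_pos: [521.1, -197.4, 168.4]
ee_rot: [0.0, 0.598, 0.802, 0.0]
force: [0.3, 0.3, 4.3]
grip_width: 0.176
grip_force: 33.1
```

```bash
python3 -c "
from h import *
show()"
```

```text
t 7.35 pos [ 521.07 -197.41  168.43] yaw 16.61 F [0.27 0.34 4.29] M [ 0.032  0.035 -0.039] w 0.17597867142671111 gf 33.061004877090454 j6 -0.8623338309158575
```

Emit:
step_arm(plan=[{"offset": [0,0,0],"rot": [0,0,-3],"gripper": 1},{"offset": [0,0,0],"rot": [0,0,-6],"gripper": 1},{"offset": [0,0,0],"rot": [0,0,-9],"gripper": 1},{"offset": [0,0,0],"rot": [0,0,-12],"gripper": 1},{"offset": [0,0,0],"rot": [0,0,-15],"gripper": 1},{"offset": [0,0,0],"rot": [0,0,-18],"gripper": 1},{"offset": [0,0,0],"rot": [0,0,-20],"gripper": 1}])

```text
time_s: 8.05
eef_pos: [521.1, -197.4, 168.4]
ee_rot: [0.0, 0.449, 0.894, -0.0]
force: [-0.8, 0.2, 4.7]
grip_width: 0.184
grip_force: 33.1
```

```bash
python3 - <<'E'
from h import *
from rig import *
show()
c=capture("side");np.savez("side3.npz",**c)
cv2.imwrite("pics/c4.png",cv2.resize(c["color"][110:230,310:420,::-1],None,fx=5,fy=5,interpolation=cv2.INTER_CUBIC))
E
```

```text
t 8.05 pos [ 521.08 -197.45  168.44] yaw 36.64 F [-0.84  0.18  4.74] M [-0.045  0.014 -0.007] w 0.18363367351331175 gf 33.08282196521759 j6 -1.2119404070109987
```

View pics/c4.png

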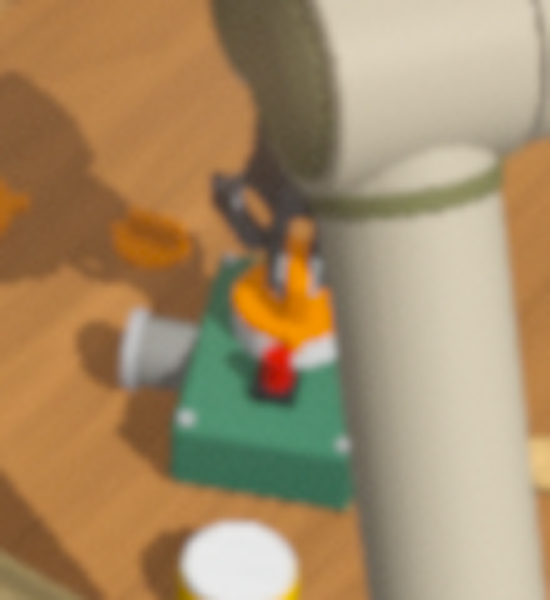

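The crop shows the bar, gripped at (295,270), has turned with the fingers, so the catch is clear. I continue to about 52°, then feel for the stop.

Emit:
step_arm(plan=[{"offset": [0,0,0],"rot": [0,0,-3],"gripper": 1},{"offset": [0,0,0],"rot": [0,0,-6],"gripper": 1},{"offset": [0,0,0],"rot": [0,0,-9],"gripper": 1},{"offset": [0,0,0],"rot": [0,0,-12],"gripper": 1},{"offset": [0,0,0],"rot": [0,0,-15],"gripper": 1},{"offset": [0,0,0],"rot": [0,0,-18],"gripper": 1},{"offset": [0,0,0],"rot": [0,0,-21],"gripper": 1},{"offset": [0,0,0],"rot": [0,0,-23],"gripper": 1}])

```text
time_s: 8.9
eef_pos: [521.1, -197.4, 168.4]
ee_rot: [0.0, 0.262, 0.965, -0.0]
force: [-0.0, 0.2, 4.6]
grip_width: 0.182
grip_force: 33.1
```

```bash
python3 -c "
from h import *
show()"
```

```text
t 8.9 pos [ 521.05 -197.38  168.38] yaw 59.6 F [-0.02  0.19  4.58] M [-0.032 -0.015 -0.071] w 0.18196068858866962 gf 33.077073097229004 j6 -1.6126306604318017
```

Emit:
step_arm(plan=[{"offset": [0,0,0],"rot": [0,0,-1],"gripper": 1},{"offset": [0,0,0],"rot": [0,0,-2],"gripper": 1},{"offset": [0,0,0],"rot": [0,0,-3],"gripper": 1}])

```text
time_s: 9.2
eef_pos: [521.0, -197.3, 168.3]
ee_rot: [0.0, 0.237, 0.971, -0.0]
force: [-0.5, -0.9, 4.8]
grip_width: 0.182
grip_force: 33.1
```

```bash
python3 -c "
from h import *
show()"
```

```text
t 9.2 pos [ 521.02 -197.34  168.29] yaw 62.57 F [-0.55 -0.85  4.81] M [-0.096 -0.011 -0.063] w 0.1824605853127472 gf 33.09585928916931 j6 -1.6644986893886187
```

Emit:
step_arm(plan=[{"offset": [0,0,0],"rot": [0,0,-0.8],"gripper": 1},{"offset": [0,0,0],"rot": [0,0,-1.5],"gripper": 1}])

```text
time_s: 9.4
eef_pos: [521.0, -197.3, 168.2]
ee_rot: [0.0, 0.224, 0.975, -0.0]
force: [1.1, 0.0, 4.5]
grip_width: 0.181
grip_force: 33.1
```

```bash
python3 -c "
from h import *
show()"
```

```text
t 9.4 pos [ 520.98 -197.31  168.24] yaw 64.08 F [1.15 0.02 4.53] M [-0.092 -0.115  0.048] w 0.18112081165206204 gf 33.09556603431702 j6 -1.6908448166228234
```

Emit:
step_arm(plan=[{"offset": [0,0,0],"rot": [0,0,-0.8],"gripper": 1},{"offset": [0,0,0],"rot": [0,0,-1.5],"gripper": 1}])

```text
time_s: 9.6
eef_pos: [521.0, -197.3, 168.2]
ee_rot: [0.0, 0.211, 0.977, 0.0]
force: [-0.3, 0.3, 3.8]
grip_width: 0.182
grip_force: 33.1
```

```bash
sed -i 's/"j6",s/"tau6",round(s["tau"][5],3),"j6",s/' h.py; python3 -c "
from h import *
show()"
```

```text
t 9.6 pos [ 520.95 -197.29  168.21] yaw 65.6 F [-0.3   0.27  3.8 ] M [-0.055 -0.09  -0.075] w 0.1815130640720878 gf 33.13206911087036 tau6 0.1 j6 -1.7172329899596943
```

Emit:
step_arm(plan=[{"offset": [0,0,0],"rot": [0,0,-0.8],"gripper": 1},{"offset": [0,0,0],"rot": [0,0,-1.5],"gripper": 1}])

```text
time_s: 9.8
eef_pos: [520.9, -197.3, 168.2]
ee_rot: [-0.0, 0.198, 0.98, 0.0]
force: [0.3, -0.3, 3.9]
grip_width: 0.182
grip_force: 33.1
```

```bash
python3 -c "
from h import *
show()"
```

```text
t 9.8 pos [ 520.92 -197.26  168.17] yaw 67.11 F [ 0.32 -0.29  3.88] M [ 0.002 -0.083 -0.076] w 0.18217135426385683 gf 33.11806261539459 tau6 0.099 j6 -1.7435217772323766
```

Emit:
step_arm(plan=[{"offset": [0,0,0],"rot": [0,0,-0.8],"gripper": 1},{"offset": [0,0,0],"rot": [0,0,-1.5],"gripper": 1}])

```text
time_s: 10.0
eef_pos: [520.9, -197.3, 168.2]
ee_rot: [-0.0, 0.186, 0.983, 0.0]
force: [0.1, 0.4, 4.4]
grip_width: 0.181
grip_force: 33.1
```

```bash
python3 -c "
from h import *
show()"
```

```text
t 10.0 pos [ 520.93 -197.26  168.19] yaw 68.61 F [0.11 0.39 4.37] M [ 0.009 -0.03  -0.016] w 0.18055146437591474 gf 33.123793601989746 tau6 0.099 j6 -1.7697212343538777
```

Emit:
step_arm(plan=[{"offset": [0,0,0],"rot": [0,0,-0.8],"gripper": 1},{"offset": [0,0,0],"rot": [0,0,-1.5],"gripper": 1}])

```text
time_s: 10.2
eef_pos: [520.9, -197.3, 168.2]
ee_rot: [-0.0, 0.173, 0.985, 0.0]
force: [0.2, -0.1, 5.1]
grip_width: 0.183
grip_force: 33.1
```

```bash
python3 -c "
from h import *
show()"
```

```text
t 10.2 pos [ 520.92 -197.25  168.18] yaw 70.11 F [ 0.25 -0.1   5.07] M [ 0.043 -0.053  0.026] w 0.18345651250934072 gf 33.12992334365845 tau6 0.099 j6 -1.7959125338769446
```

Emit:
step_arm(plan=[{"offset": [0,0,0],"rot": [0,0,-0.8],"gripper": 1},{"offset": [0,0,0],"rot": [0,0,-1.5],"gripper": 1}])

```text
time_s: 10.4
eef_pos: [520.9, -197.3, 168.2]
ee_rot: [-0.0, 0.16, 0.987, -0.0]
force: [-0.3, -0.3, 5.0]
grip_width: 0.179
grip_force: 33.1
```

```bash
python3 -c "
from h import *
show()"
```

```text
t 10.4 pos [ 520.92 -197.26  168.19] yaw 71.61 F [-0.27 -0.33  5.  ] M [ 0.001  0.018 -0.048] w 0.17850568656451735 gf 33.12856614589691 tau6 0.099 j6 -1.8220889054325904
```

Emit:
step_arm(plan=[{"offset": [0,0,0],"rot": [0,0,-0.8],"gripper": 1},{"offset": [0,0,0],"rot": [0,0,-1.5],"gripper": 1}])

```text
time_s: 10.6
eef_pos: [520.9, -197.3, 168.2]
ee_rot: [-0.0, 0.147, 0.989, 0.0]
force: [-0.9, -0.3, 4.4]
grip_width: 0.182
grip_force: 33.1
```

```bash
python3 -c "
from h import *
show()"
```

```text
t 10.6 pos [ 520.94 -197.26  168.17] yaw 73.11 F [-0.85 -0.3   4.43] M [ 0.018  0.011 -0.062] w 0.18150609285702432 gf 33.125842809677124 tau6 0.099 j6 -1.8482753135342895
```

Emit:
step_arm(plan=[{"offset": [0,0,0],"rot": [0,0,-0.8],"gripper": 1},{"offset": [0,0,0],"rot": [0,0,-1.5],"gripper": 1}])

```text
time_s: 10.8
eef_pos: [520.9, -197.3, 168.2]
ee_rot: [0.0, 0.134, 0.991, -0.0]
force: [0.2, -0.8, 4.3]
grip_width: 0.181
grip_force: 33.1
```

```bash
python3 -c "
from h import *
show()"
```

```text
t 10.8 pos [ 520.94 -197.27  168.19] yaw 74.61 F [ 0.17 -0.78  4.35] M [-0.025  0.019  0.002] w 0.18125194511680992 gf 33.090378642082214 tau6 0.099 j6 -1.8744414943776582
```

Emit:
step_arm(plan=[{"offset": [0,0,0],"rot": [0,0,-0.8],"gripper": 1},{"offset": [0,0,0],"rot": [0,0,-1.5],"gripper": 1}])

```text
time_s: 11.0
eef_pos: [520.8, -197.2, 168.1]
ee_rot: [-0.0, 0.121, 0.993, 0.0]
force: [-1.4, 1.3, 4.6]
grip_width: 0.183
grip_force: 33.3
```

```bash
python3 -c "
from h import *
show()"
```

```text
t 11.0 pos [ 520.79 -197.19  168.12] yaw 76.1 F [-1.37  1.28  4.64] M [ 0.066  0.231 -0.195] w 0.183210075216112 gf 33.3277702331543 tau6 -0.024 j6 -1.9004993948495437
```

Emit:
step_arm(plan=[{"offset": [0,0,0],"rot": [0,0,-0.2],"gripper": 1},{"offset": [0,0,0],"rot": [0,0,-0.2],"gripper": 1}])

```text
time_s: 11.2
eef_pos: [520.7, -197.2, 168.2]
ee_rot: [-0.0, 0.12, 0.993, 0.0]
force: [-0.6, -0.2, 4.9]
grip_width: 0.186
grip_force: 33.3
```

```bash
python3 -c "
from h import *
show()"
```

```text
t 11.2 pos [ 520.74 -197.16  168.16] yaw 76.27 F [-0.59 -0.24  4.9 ] M [ 0.179  0.224 -0.187] w 0.1858121467055923 gf 33.3163458108902 tau6 -0.188 j6 -1.9034892097559628
```

Stop felt at about 67.7° of turn (joint 6 torque changed by 0.29 N m). I back off 1.2° and lift gently.

Emit:
step_arm(plan=[{"offset": [0,0,0],"rot": [0,0,0.6],"gripper": 1},{"offset": [0,0,0],"rot": [0,0,1.2],"gripper": 1},{"offset": [0,0,-0.05],"rot": [0,0,1.2],"gripper": 1},{"offset": [0,0,-0.1],"rot": [0,0,1.2],"gripper": 1}])

```text
time_s: 11.6
eef_pos: [520.8, -197.2, 169.1]
ee_rot: [-0.0, 0.13, 0.992, 0.0]
force: [-1.2, 0.6, 3.2]
grip_width: 0.177
grip_force: 33.0
```

```bash
python3 -c "
from h import *
show()"
```

```text
t 11.6 pos [ 520.85 -197.18  169.11] yaw 75.07 F [-1.23  0.63  3.16] M [ 0.075  0.136 -0.005] w 0.17685540682596446 gf 33.03926646709442 tau6 -0.016 j6 -1.8824139772465198
```

Emit:
step_arm(plan=[{"offset": [0,0,-0.05],"rot": [0,0,0],"gripper": 1},{"offset": [0,0,-0.1],"rot": [0,0,0],"gripper": 1}])

```text
time_s: 11.8
eef_pos: [520.8, -197.2, 170.1]
ee_rot: [-0.0, 0.13, 0.992, 0.0]
force: [-1.8, 0.8, 4.0]
grip_width: 0.177
grip_force: 33.0
```

```bash
python3 -c "
from h import *
show()"
```

```text
t 11.8 pos [ 520.84 -197.21  170.11] yaw 75.05 F [-1.81  0.78  3.96] M [ 0.182  0.148 -0.002] w 0.17686935534408071 gf 32.963236570358276 tau6 -0.003 j6 -1.8822064433173238
```

Emit:
step_arm(plan=[{"offset": [0,0,-0.1],"rot": [0,0,0],"gripper": 1},{"offset": [0,0,-0.2],"rot": [0,0,0],"gripper": 1},{"offset": [0,0,-0.3],"rot": [0,0,0],"gripper": 1}])

```text
time_s: 12.1
eef_pos: [520.8, -197.2, 172.8]
ee_rot: [-0.0, 0.13, 0.991, 0.0]
force: [-0.7, 0.4, -1.6]
grip_width: 0.181
grip_force: 32.2
```

Emit:
step_arm(plan=[{"offset": [0,0,-0.1],"rot": [0,0,0],"gripper": 1},{"offset": [0,0,-0.2],"rot": [0,0,0],"gripper": 1}])

```text
time_s: 12.3
eef_pos: [520.9, -197.3, 175.1]
ee_rot: [-0.0, 0.13, 0.991, 0.0]
force: [-0.3, 0.0, -1.5]
grip_width: 0.184
grip_force: 32.2
```

Emit:
step_arm(plan=[{"offset": [0,0,-0.3],"rot": [0,0,0],"gripper": 1},{"offset": [0,0,-0.6],"rot": [0,0,0],"gripper": 1},{"offset": [0,0,-1],"rot": [0,0,0],"gripper": 1},{"offset": [0,0,-2],"rot": [0,0,0],"gripper": 1},{"offset": [0,0,-4],"rot": [0,0,0],"gripper": 1},{"offset": [0,0,-6],"rot": [0,0,0],"gripper": 1},{"offset": [0,0,-8],"rot": [0,0,0],"gripper": 1},{"offset": [0,0,-8],"rot": [0,0,0],"gripper": 1}])

```text
time_s: 13.1
eef_pos: [521.6, -197.7, 258.3]
ee_rot: [0.003, 0.13, 0.991, -0.001]
force: [0.3, 1.0, -2.1]
grip_width: 0.183
grip_force: 32.3
```

```bash
python3 -c "
from h import *
show();go(557,146,256,75);go(557,146,116,75)"
```

```text
t 13.1 pos [ 521.63 -197.66  258.31] yaw 75.05 F [ 0.29  0.97 -2.11] M [0.026 0.034 0.033] w 0.18316599397023442 gf 32.30101704597473 tau6 0.0 j6 -1.8820964805161498
offset [ 5.45 34.12  0.14] rot [-0.1   0.31  0.05] t 13.1
offset [ 5.52 34.14 14.14] rot [-0.1   0.31  0.05] t 13.1
```

Emit:
step_arm(plan=[{"offset": [0.4,2,0],"rot": [0,0,0],"gripper": 1},{"offset": [1,6,0],"rot": [0,0,0],"gripper": 1},{"offset": [1.6,10,0],"rot": [0,0,0],"gripper": 1},{"offset": [2.2,14,0],"rot": [0,0,0],"gripper": 1},{"offset": [2.9,18,0],"rot": [0,0,0],"gripper": 1},{"offset": [3.5,22,0],"rot": [0,0,0],"gripper": 1},{"offset": [4.2,26,0],"rot": [0,0,0],"gripper": 1},{"offset": [4.8,30,0],"rot": [0,0,0],"gripper": 1},{"offset": [5.3,33,0],"rot": [0,0,0],"gripper": 1},{"offset": [5.5,34.1,0],"rot": [0,0,0],"gripper": 1},{"offset": [5.5,34.1,0],"rot": [0,0,0],"gripper": 1},{"offset": [5.5,34.1,0],"rot": [0,0,0],"gripper": 1}])

```text
time_s: 14.3
eef_pos: [555.8, 145.4, 254.8]
ee_rot: [-0.0, 0.13, 0.991, -0.0]
force: [0.2, -0.9, -2.2]
grip_width: 0.176
grip_force: 32.2
```

```bash
python3 - <<'E'
from h import *
from rig import *
show();go(557,146,118,75)
c=capture("side")
cv2.imwrite("pics/c5.png",cv2.resize(c["color"][110:310,220:420,::-1],None,fx=3,fy=3,interpolation=cv2.INTER_CUBIC))
E
```

```text
t 14.3 pos [555.77 145.41 254.79] yaw 75.02 F [ 0.24 -0.95 -2.18] M [-0.002  0.025  0.003] w 0.17605826662734866 gf 32.221741676330566 tau6 0.023 j6 -1.256952277647378
offset [-0.11  0.1  13.68] rot [-0.04 -0.03  0.02] t 14.3
```

View pics/c5.png

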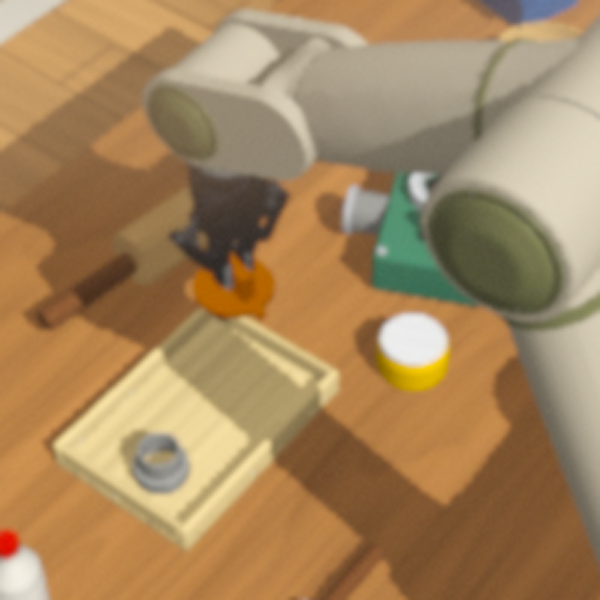

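The crop shows the cap held level at (235,285), above the tray's empty half. The adaptor stands at (160,462) and the port is open. I lower it.

Emit:
step_arm(plan=[{"offset": [0,0,2],"rot": [0,0,0],"gripper": 1},{"offset": [0,0,5],"rot": [0,0,0],"gripper": 1},{"offset": [0,0,8],"rot": [0,0,0],"gripper": 1},{"offset": [0,0,11],"rot": [0,0,0],"gripper": 1},{"offset": [0,0,12.6],"rot": [0,0,0],"gripper": 1},{"offset": [0,0,13.4],"rot": [0,0,0],"gripper": 1},{"offset": [0,0,13.7],"rot": [0,0,0],"gripper": 1},{"offset": [0,0,13.8],"rot": [0,0,0],"gripper": 1},{"offset": [0,0,13.9],"rot": [0,0,0],"gripper": 1}])

```text
time_s: 15.25
eef_pos: [556.3, 146.2, 117.1]
ee_rot: [0.001, 0.13, 0.991, 0.0]
force: [-1.0, -0.5, -2.0]
grip_width: 0.18
grip_force: 32.2
```

Emit:
step_arm(plan=[{"offset": [0,0,0.1],"rot": [0,0,0],"gripper": 1},{"offset": [0,0,0.2],"rot": [0,0,0],"gripper": 1},{"offset": [0,0,0.3],"rot": [0,0,0],"gripper": 1},{"offset": [0,0,0.3],"rot": [0,0,0],"gripper": 1}])

```text
time_s: 15.65
eef_pos: [555.8, 146.4, 113.1]
ee_rot: [-0.0, 0.13, 0.992, -0.0]
force: [-0.2, -0.3, -1.0]
grip_width: 0.18
grip_force: 32.2
```

Emit:
step_arm(plan=[{"offset": [0,0,0.1],"rot": [0,0,0],"gripper": 1},{"offset": [0,0,0.2],"rot": [0,0,0],"gripper": 1},{"offset": [0,0,0.2],"rot": [0,0,0],"gripper": 1}])

```text
time_s: 15.95
eef_pos: [555.7, 146.4, 111.0]
ee_rot: [-0.0, 0.13, 0.991, -0.0]
force: [-0.0, -0.4, -0.9]
grip_width: 0.182
grip_force: 32.2
```

Emit:
step_arm(plan=[{"offset": [0,0,0.1],"rot": [0,0,0],"gripper": 1},{"offset": [0,0,0.15],"rot": [0,0,0],"gripper": 1},{"offset": [0,0,0.15],"rot": [0,0,0],"gripper": 1}])

```text
time_s: 16.25
eef_pos: [555.8, 146.4, 109.6]
ee_rot: [-0.0, 0.13, 0.991, -0.0]
force: [-0.0, -0.1, -1.1]
grip_width: 0.178
grip_force: 32.2
```

Emit:
step_arm(plan=[{"offset": [0,0,0.05],"rot": [0,0,0],"gripper": 1},{"offset": [0,0,0.1],"rot": [0,0,0],"gripper": 1}])

```text
time_s: 16.45
eef_pos: [555.8, 146.4, 108.8]
ee_rot: [0.0, 0.13, 0.991, -0.0]
force: [-2.5, -0.0, 4.3]
grip_width: 0.182
grip_force: 33.1
```

Contact (+4 N). I release and withdraw.

Emit:
step_arm(plan=[{"offset": [0,0,0],"rot": [0,0,0],"gripper": 2.2},{"offset": [0,0,0],"rot": [0,0,0],"gripper": 3.5},{"offset": [0,0,0],"rot": [0,0,0],"gripper": 4.5},{"offset": [0,0,0],"rot": [0,0,0],"gripper": 4.5},{"offset": [0,0,0],"rot": [0,0,0],"gripper": 4.5},{"offset": [0,0,-1],"rot": [0,0,0],"gripper": 4.5},{"offset": [0,0,-3],"rot": [0,0,0],"gripper": 4.5},{"offset": [0,0,-7],"rot": [0,0,0],"gripper": 4.5},{"offset": [0,0,-12],"rot": [0,0,0],"gripper": 4.5},{"offset": [0,0,-16],"rot": [0,0,0],"gripper": 4.5},{"offset": [0,0,-16],"rot": [0,0,0],"gripper": 4.5}])

```text
time_s: 17.55
eef_pos: [557.1, 146.5, 275.4]
ee_rot: [0.006, 0.13, 0.991, 0.001]
force: [-0.0, -0.8, -0.1]
grip_width: 0.524
grip_force: 0.0
```

Emit:
step_arm(plan=[{"offset": [0,-5,0],"rot": [0,0,0],"gripper": 4.5},{"offset": [0,-10,0],"rot": [0,0,0],"gripper": 4.5},{"offset": [0,-15,0],"rot": [0,0,0],"gripper": 4.5},{"offset": [0,-20,0],"rot": [0,0,0],"gripper": 4.5},{"offset": [0,-20,0],"rot": [0,0,0],"gripper": 4.5},{"offset": [0,-20,0],"rot": [0,0,0],"gripper": 4.5}])

```text
time_s: 18.15
eef_pos: [504.0, -47.5, 268.8]
ee_rot: [0.0, 0.131, 0.991, 0.0]
force: [-0.2, 0.6, 0.3]
grip_width: 0.529
grip_force: 0.0
```

```bash
python3 - <<'E'
from h import *
from rig import *
show()
c=capture("top");d=capture("side")
cv2.imwrite("pics/c6.png",np.hstack([cv2.resize(c["color"][130:270,130:430,::-1],(460,214)),cv2.resize(d["color"][140:290,220:400,::-1],(257,214))]))
E
```

```text
t 18.15 pos [503.96 -47.51 268.82] yaw 74.92 F [-0.19  0.58  0.26] M [ 0.018 -0.016  0.022] w 0.5292721911491876 gf 0.0 tau6 -0.104 j6 -1.6335610357135295
```

View pics/c6.png

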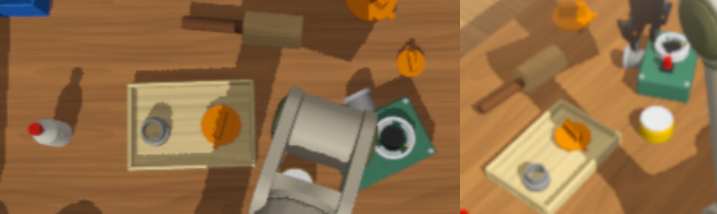

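The cap stands grip upwards in the tray at (220,125), with the adaptor untouched at (156,131). The port is open and empty at (393,137), and the bystanders haven't moved. I hand in.

```bash
python3 -c "
from rig import *
print(finish_job())"
```

```text
the job is handed in; nothing more can be done
None
```

The dust port is open, the cap is standing grip upwards in the empty half of the tray with the adaptor still in place, and I handed the job in at about 18 s; no verdict came back.

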